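Load a kiln shelf: fused blanks onto their slumping moulds

TASK

Take down the pile of four fused glass blanks and lay each one on the slumping mould of its own outline (six-sided, round, square, oblong), centred, flat on the rim and turned to line up with it, ready for the kiln. Set the glass down rather than dropping it, and leave the moulds and the two firebricks standing where they are.

Things in the scene. Friction and masses are not known exactly. Their poses are not given: they have to be found in the camera images.
- glass_hex_center (a point): Six-sided fused blank of amber glass with a paler rim, 12 mm thick, flat above and below; 42 mm across flats (48 mm across corners), 45 g; at the top of the pile. The point is at its centre, 6 mm above its underside. Its y axis is normal to a pair of flat sides, its x axis runs through two corners, z is up.
- glass_round_center (a point): Round fused blank of amber glass with a paler rim, 12 mm thick, flat above and below; diameter 58 mm, 80 g; second from the top, under the six-sided one. The point is at its centre, 6 mm above its underside; z up.
- glass_square_center (a point): Square fused blank of amber glass with a paler rim, 12 mm thick, flat above and below; 64 x 64 mm, 120 g; third from the top, under the round one. The point is at its centre, 6 mm above its underside; x and y axes normal to its sides, z up.
- glass_long_center (a point): Oblong fused blank of amber glass with a paler rim, 12 mm thick, flat above and below; 110 mm along its x axis, 66 mm along y, 215 g; at the bottom of the pile, flat on a plywood board 12 mm thick (200 x 160 mm, fixed). The point is at its centre, 6 mm above its underside; z up.
- mould_hex_top (a point): Off-white ceramic slumping mould, standing loose on the fixed kiln shelf (a buff slab 400 x 400 mm, 12 mm thick), 34 mm high, with a flat level rim round a hollow about 16 mm deep with two vent holes. The point is at the centre of the mouth, level with the flat rim (34 mm above its foot), on which the glass is to lie; z up. Six-sided: 50 mm across flats, hollow 29 mm across flats; y axis normal to a pair of flat sides, x axis through two corners.
- mould_round_top (a point): Off-white ceramic slumping mould, standing loose on the fixed kiln shelf (a buff slab 400 x 400 mm, 12 mm thick), 34 mm high, with a flat level rim round a hollow about 16 mm deep with two vent holes. The point is at the centre of the mouth, level with the flat rim (34 mm above its foot), on which the glass is to lie; z up. Round: outer diameter 66 mm, hollow 45 mm.
- mould_square_top (a point): Off-white ceramic slumping mould, standing loose on the fixed kiln shelf (a buff slab 400 x 400 mm, 12 mm thick), 34 mm high, with a flat level rim round a hollow about 16 mm deep with two vent holes. The point is at the centre of the mouth, level with the flat rim (34 mm above its foot), on which the glass is to lie; z up. Square: 72 x 72 mm outside, hollow 51 x 51 mm; x and y axes normal to its sides.
- mould_long_top (a point): Off-white ceramic slumping mould, standing loose on the fixed kiln shelf (a buff slab 400 x 400 mm, 12 mm thick), 34 mm high, with a flat level rim round a hollow about 16 mm deep with two vent holes. The point is at the centre of the mouth, level with the flat rim (34 mm above its foot), on which the glass is to lie; z up. Oblong: 118 mm along its x axis, 74 mm along y, hollow 84 x 53 mm.
- brick0_center (a point): Bystander: loose pale firebrick, 229 x 32 mm and 64 mm high, standing on its long edge along the right-hand (-y) edge of the kiln shelf, to carry the next shelf. The point is at its centre, half-way up; x along its length.
- brick1_center (a point): Bystander: loose pale firebrick, 229 x 32 mm and 64 mm high, standing on its long edge along the left-hand (+y) edge of the kiln shelf, to carry the next shelf. The point is at its centre, half-way up; x along its length.
Things that resemble listed ones, but are neither listed nor needed, are in the scene too. Leave any pink look-alike of the part that bears glass_round_center alone. Leave any red look-alike of the part that bears mould_square_top alone.

How it is judged (in metres and radians):
At the end, for the whole second after the job is handed in: Each blank lies at rest on the mould of its own outline: centre within 8 mm of the mould's sideways, underside on the rim within 3 mm, tilt under 0.08 rad, sides parallel to the mould's within 0.2 rad (any way round the shape allows; the round one at any turn) (horizontal distance between glass_hex_center and mould_hex_top below 0.008 m and z of glass_hex_center in the frame of mould_hex_top between 0.003 and 0.009 m and angle between each of glass_hex_center, glass_round_center, glass_square_center, glass_long_center's own z axis and vertical below 0.08 rad and linear speed of each of glass_hex, glass_round, glass_square, glass_long below 0.02 m/s and (angle between the x axis of glass_hex_center and the x axis of mould_hex_top, either way round below 0.2 rad or angle between the x axis of glass_hex_center and the x axis of mould_hex_top, either way round between 0.847 and 1.247 rad) and horizontal distance between glass_round_center and mould_round_top below 0.008 m and z of glass_round_center in the frame of mould_round_top between 0.003 and 0.009 m and horizontal distance between glass_square_center and mould_square_top below 0.008 m and z of glass_square_center in the frame of mould_square_top between 0.003 and 0.009 m and (angle between the x axis of glass_square_center and the x axis of mould_square_top, either way round below 0.2 rad or angle between the x axis of glass_square_center and the y axis of mould_square_top, either way round below 0.2 rad) and horizontal distance between glass_long_center and mould_long_top below 0.008 m and z of glass_long_center in the frame of mould_long_top between 0.003 and 0.009 m and angle between the x axis of glass_long_center and the x axis of mould_long_top, either way round below 0.2 rad); the robot touches nothing.
It fails at once if a blank is dropped or thrown: it moves faster than 0.6 m/s with no finger on it (a fall of about 18 mm) ((contact force between the fingers and glass_hex below 0.05 N and linear speed of glass_hex above 0.6 m/s) or (contact force between the fingers and glass_round below 0.05 N and linear speed of glass_round above 0.6 m/s) or (contact force between the fingers and glass_square below 0.05 N and linear speed of glass_square above 0.6 m/s) or (contact force between the fingers and glass_long below 0.05 N and linear speed of glass_long above 0.6 m/s)).
It fails at once if a mould is shifted by more than 20 mm (distance of any of mould_hex_top, mould_round_top, mould_square_top, mould_long_top from where it was at the start of the episode above 0.02 m).
It fails at once if a firebrick is shifted by more than 20 mm (distance of any of brick0_center, brick1_center from where it was at the start of the episode above 0.02 m).
It also fails if it takes over 117 s, if anything falls off the work surface, if the arm or the gripper's body presses on something with over 40 N, if the wrist force passes 120 N, or if a joint passes its speed limit or range.

ROBOT

A 6-joint arm with a two-finger parallel gripper is mounted at the origin on the work surface. World frame = base frame: x ahead of the robot, y to its left, z up, the work surface at z = 0. Lengths are in mm, angles in rad, forces in N, time in s.
With the tool pointing down it reaches from about 300 to 950 mm from the base axis. Payload 3.1 kg.
Tool frame: the origin (TCP) lies midway between the tips of the shut fingers; the grasp point (between the pads) lies 19 mm behind it; z points along the fingers, y is the line along which they close (so a half turn about z gives the same grasp; the last joint's range is limited). The gripper opens to 85 mm and grips with 20 to 120 N. Pads are 22 mm wide; open, the fingers measure 114 mm over their backs; the gripper's body (76 mm by 85 mm) begins 54 mm behind the grasp point. The pads swing forward as they close: fully open they stand 13 mm farther back than shut.
Start: joints at [-1.357, 0.308, 1.634, -0, 1.2, -0.07], TCP at [174.976, -600.013, 231.272] pointing down, gripper open.
Joint ranges: [-3.06, 3.06], [-0.79, 1.96], [0.05, 2.63], [-1.19, 4.34], [0.05, 2.64], [-2.94, 2.94]. Speed limits (rad/s): [2.79, 2.79, 3.14, 3.14, 3.14, 3.14].

INTERFACE

Orientations are given as a rotation vector (axis times angle).
In Python, from plant import move_pose, move_l, goto_joints, gripper_to, wait, solve_ik, get_state, camera, Unreachable, job_done gives the robot as it stands. The module is installed in compiled form; this text tells all that it offers. Calls block until the motion is done:
- move_pose(position, orientation): joint-space move of the TCP to a pose.
- move_l(position, speed=150, ori=None, force_limit=None): straight line of the TCP; ori=None keeps the orientation; speed is the mean speed in mm/s. With force_limit (N) it stops when the force on the tool has changed by that much, and returns True; else False.
- goto_joints(angles): joint-space move.
- gripper_to(opening, force=None): opening from 0.0 (shut) to 1.0 (fully open); force is the grip in N (None keeps the last); returns when the fingers have stopped.
- wait(seconds).
- solve_ik(position, orientation): joint angles nearest the present ones, or None.
- get_state(): the state.
- camera(name): name is "side" or "top" or "wrist"; returns a dict with "color" (480x640x3 uint8, blue, green, red), "camera_matrix" (3x3 intrinsics, pixels), "position" and "rotation" of the camera in the world. Camera axes: x right, y down, z forward; pixel columns grow to the right and rows downward; lengths in mm; the calibration is good to about 2 mm. A picture is of the moment at which its call begins. There is no depth.
A pose or a line that the arm cannot do raises Unreachable and nothing moves.
- job_done(): hands the job in; it is judged then, once.
The state is a dict: "clock": time; "q": joint angles; "joint_velocities": joint speeds; "joint_torque": joint torques, N m; "tcp_pos": TCP position; "orientation": TCP orientation; "contact_force": force on the tool from outside, world axes, zero at the start; "moment": the same for the moment, N m; "width": opening from 0.0 (shut) to 1.0 (fully open); "finger_force": force on a finger pad.
Only numpy, scipy, OpenCV 4.12 (cv2) and the standard library are available. Lean on these libraries where they do the work, as an engineer would, in place of code of your own. Each camera call takes 0.05 s, during which the arm holds its last target. There are 200 camera calls.

## Working session

There is one attempt and no reset: what is moved stays moved. The work goes in short steps, each a Python script; the robot and the scene stay as the last script left them, time stands still between calls to the robot, and variables do not carry over. Pictures are saved under pics/ and viewed, at most 14 in all, crops included, and the job is handed in when it is done.

```bash
mkdir -p pics
python3 - <<'E'
from plant import *
import cv2,numpy as np
for n in ("top","side"):
    c=camera(n); cv2.imwrite(f"pics/{n}0.png",c["color"]); print(n,c["camera_matrix"],c["position"],c["rotation"])
s=get_state();print(s["clock"],s["orientation"],s["width"])
E
```

```text
top [[485.58390994   0.         310.98144665]
 [  0.         485.58390994 242.01619879]
 [  0.           0.           1.        ]] [ 3.49607367e+02 -5.44218147e-01  8.91380019e+02] [-2.17169331  2.14660759 -0.1512267 ]
side [[604.30016951   0.         324.0401791 ]
 [  0.         604.30016951 245.94471823]
 [  0.           0.           1.        ]] [-102.67321072  606.48890459  863.38514448] [-1.00610491  2.44833436 -1.07467491]
0.1 [-3.10795954e+00 -4.44100943e-01  2.17653754e-04] 1.000142223719298
```

View pics/top0.png

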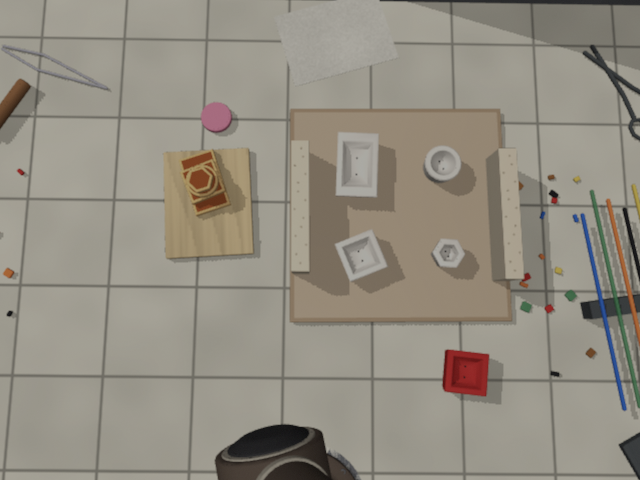

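View pics/side0.png

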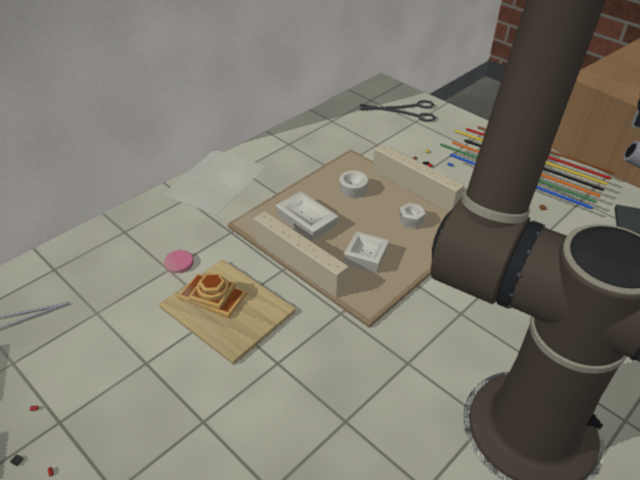

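```bash
cat > h.py <<'E'
from plant import *
import cv2,numpy as np
from scipy.spatial.transform import Rotation as R
def px2w(c,uv,z):
    """pixels -> world points on the plane at height z"""
    uv=np.atleast_2d(np.float64(uv)); d=np.c_[uv,np.ones(len(uv))]@np.linalg.inv(c["camera_matrix"]).T
    d=d@R.from_rotvec(np.ravel(c["rotation"])).as_matrix().T; p=np.ravel(c["position"])
    return (p+d*((z-p[2])/d[:,2])[:,None])[:,:2]
def w2px(c,P):
    d=(np.atleast_2d(P)-np.ravel(c["position"]))@R.from_rotvec(np.ravel(c["rotation"])).as_matrix()
    d=d@c["camera_matrix"].T; return d[:,:2]/d[:,2:]
def down(a):
    """tool down; the y axis (closing line) at angle a in the world"""
    y=np.array([np.cos(a),np.sin(a),0]); z=np.array([0,0,-1.]); return R.from_matrix(np.c_[np.cross(y,z),y,z]).as_rotvec()
E
python3 - <<'E'
from h import *
c=camera("top")
for n,uv,z in [("pile",(205,183),60),("long",(357,165),46),("round",(442,164),46),("square",(361,255),46),("hex",(448,253),46),("red",(466,373),34),("pink",(216,117),12),("b1",(300,206),76),("b0",(510,213),76)]: print(n,px2w(c,uv,z).round(),)
im=c["color"]
cr=[cv2.resize(im[v-25:v+25,u-33:u+33],None,fx=6,fy=6,interpolation=cv2.INTER_CUBIC) for u,v in [(205,183),(357,165),(361,255),(448,253)]]
cv2.imwrite("pics/crop0.png",np.vstack([np.hstack(cr[:2]),np.hstack(cr[2:])]))
# wrist viewpoints
s=get_state()
w=camera("wrist"); M=R.from_rotvec(s["orientation"]).as_matrix()
print("cam in tool",M.T@(np.ravel(w["position"])-s["tcp_pos"]),(M.T@R.from_rotvec(np.ravel(w["rotation"])).as_matrix()).round(3),w["camera_matrix"][0,0])
E
```

```text
pile [[560. 178.]]
long [[600. -90.]]
round [[ 604. -243.]]
square [[438. -97.]]
hex [[ 443. -249.]]
red [[ 237. -279.]]
pink [[700. 173.]]
b1 [[518.  11.]]
b0 [[ 510. -349.]]
cam in tool [  77.60972941    0.56792669 -141.08417767] [[ 0.    -0.952 -0.305]
 [ 1.     0.001 -0.001]
 [ 0.001 -0.305  0.952]] 404.83559291455975
```

View pics/crop0.png

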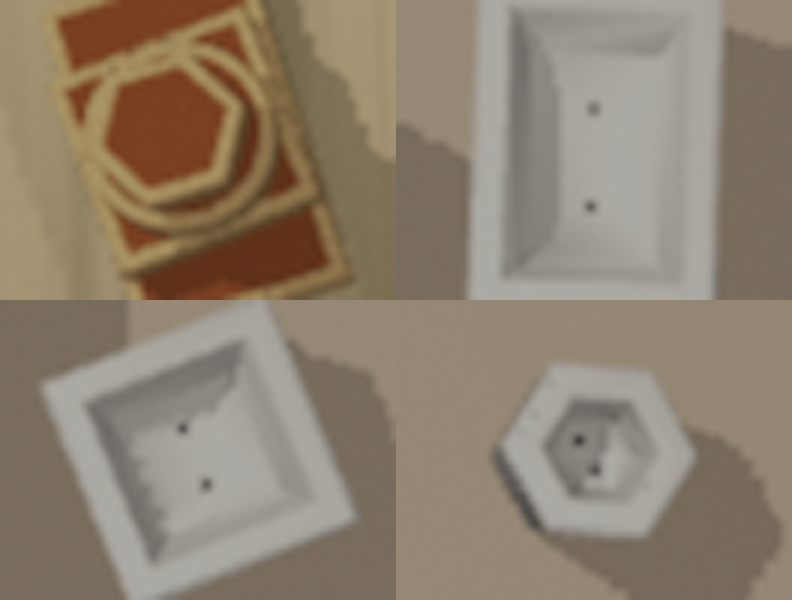

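Candidates: the pile is at (205,183) in the top view, with a pink round look-alike at (216,117) and a red square-mould look-alike at (466,373). The white moulds are long (357,165), round (442,164), square (361,255) and hex (448,253). The crop confirms amber hex on round on square on long, and white ceramic moulds of the right outlines. Next I'll take closer wrist views.

```bash
cat >> h.py <<'E'
def look(x,y,z,D,name,a=-np.pi/2):
    """wrist camera centred on (x,y,z) from distance D along its axis"""
    t=np.array([-np.sin(a),np.cos(a)]); p=np.array([x,y])+t*(.305*D-77.6)
    move_pose([p[0],p[1],z+.952*D-141],down(a)); wait(.3); c=camera("wrist")
    np.save(f"pics/{name}.npy",c,allow_pickle=True); cv2.imwrite(f"pics/{name}.png",c["color"]); return c
def load(name): return np.load(f"pics/{name}.npy",allow_pickle=True).item()
E
python3 - <<'E'
from h import *
look(460,-170,46,310,"wnear"); look(620,-170,46,310,"wfar")
look(560,178,60,200,"wpile"); print(get_state()["clock"],get_state()["q"])
E
```

```text
5.2333 [ 2.39258802e-01  3.52687841e-01  1.84819544e+00 -3.44943189e-05
  9.40412020e-01  1.81114172e+00]
```

View pics/wnear.png

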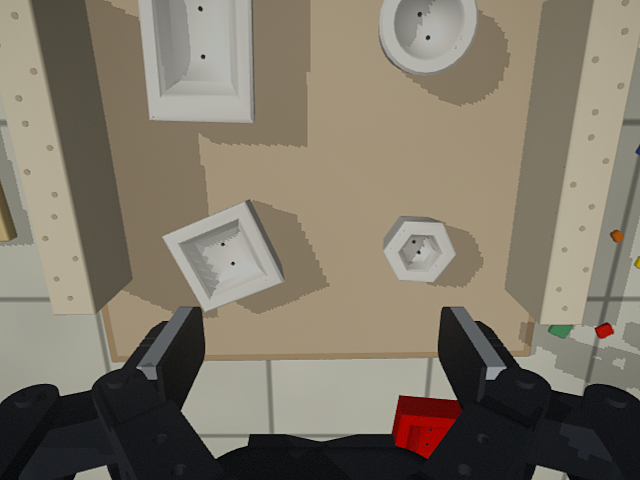

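View pics/wfar.png

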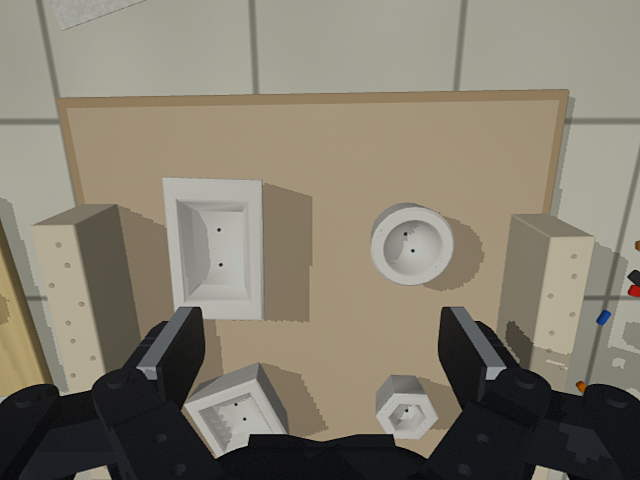

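View pics/wpile.png

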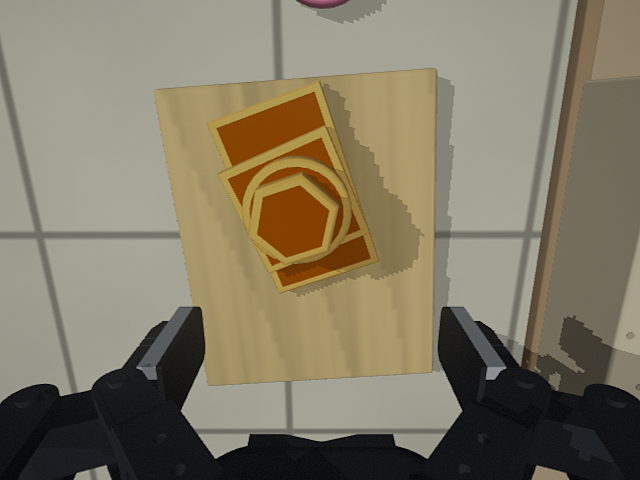

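These show the moulds at wnear square (223,255) and hex (419,249), and wfar long (213,249) and round (412,245). The pile's hex is at wpile (294,218). Enlarging to read the edges.

Run:
```python
from h import *
def crop(n,u,v,w,h,f):
    im=cv2.resize(load(n)["color"][v:v+h,u:u+w],None,fx=f,fy=f,interpolation=cv2.INTER_CUBIC)
    for k in range(0,w,20): cv2.putText(im,str(u+k),(k*f,10),0,.35,(255,0,0),1); im[::4,k*f]=(255,0,0)
    for k in range(0,h,20): cv2.putText(im,str(v+k),(0,k*f+10),0,.35,(255,0,0),1); im[k*f,::4]=(255,0,0)
    return im
A=crop("wnear",158,195,130,120,3);B=crop("wnear",375,195,130,120,3);C=crop("wfar",158,175,130,150,3)[:450];D=crop("wfar",360,195,130,150,3)
cv2.imwrite("pics/m1.png",np.hstack([A,B])); 
cv2.imwrite("pics/m2.png",np.hstack([C,D]))
cv2.imwrite("pics/p1.png",crop("wpile",200,75,190,145+75,2) if 0 else cv2.resize(crop("wpile",204,78,180,220,4),None,fx=.68,fy=.68,interpolation=cv2.INTER_AREA))
```

```text
(no output)
```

View pics/m1.png

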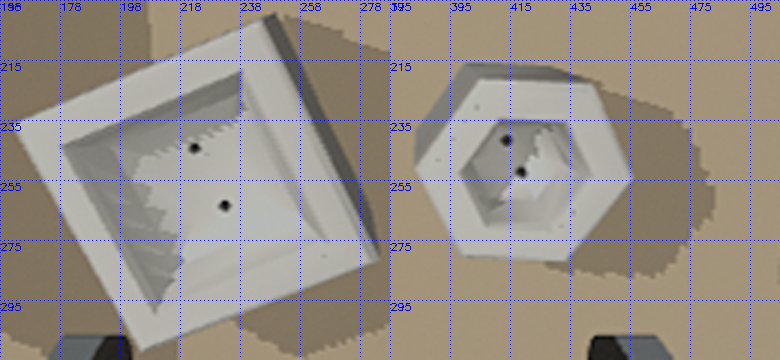

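View pics/m2.png

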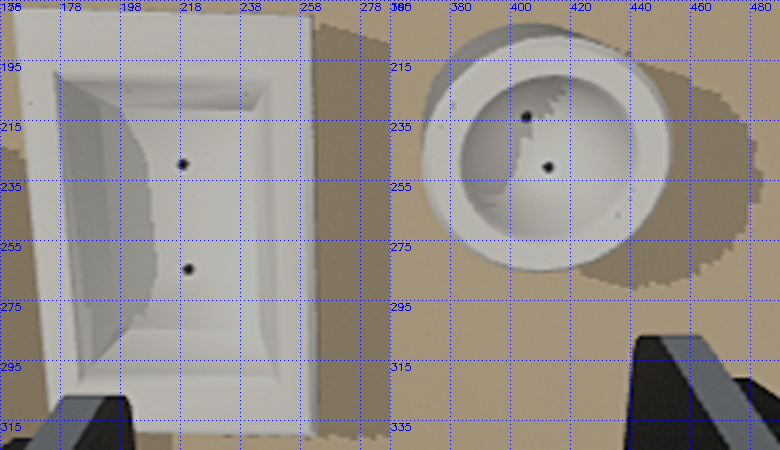

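View pics/p1.png

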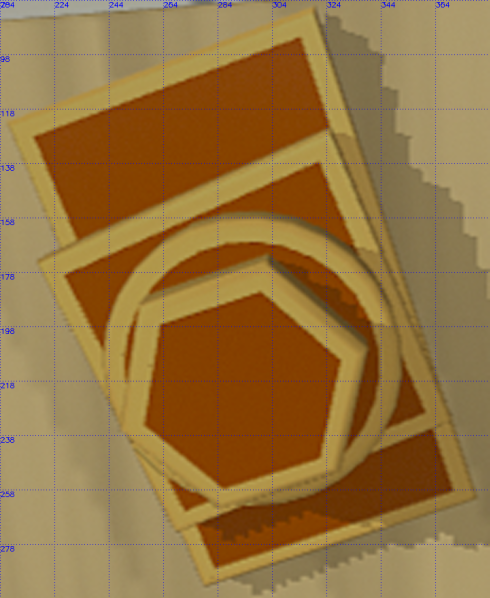

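```bash
cat > fit.py <<'E'
from h import *
from scipy.optimize import least_squares,minimize
import json
def poly(kind,s):
    if kind=="hex": r=s/np.sqrt(3); t=np.arange(6)*np.pi/3; return np.c_[r*np.cos(t),r*np.sin(t)]
    if kind=="round": t=np.arange(60)*2*np.pi/60; return s/2*np.c_[np.cos(t),np.sin(t)]
    a,b=s; return np.array([[a,b],[-a,b],[-a,-b],[a,-b]])/2
def samp(P,n=40):
    return np.vstack([p+(q-p)*np.linspace(0,1,n,endpoint=False)[:,None] for p,q in zip(P,np.roll(P,-1,0))])
def T(x,P): c,s=np.cos(x[2]),np.sin(x[2]); return P@np.array([[c,s],[-s,c]])+x[:2]
J={ # name: (view, z, kind, outlines, corner pixels of outline 0, start angle deg)
"m_square":("wnear",46,"sq",[(72,72),(51,51)],[(163,235.7),(245.7,200.7),(281.5,281.5),(204.7,311.7)]),
"m_hex":("wnear",46,"hex",[50,29],[(383.3,250.7),(404.3,221.7),(442.3,223),(455.3,254.3),(433.7,282),(399.3,280)]),
"m_long":("wfar",46,"sq",[(118,74),(84,53)],[(162.7,178),(260,179.7),(260,319.7),(172,319)]),
"m_round":("wfar",46,"round",[66,45],[(412,246)]),
"g_hex":("wpile",60,"hex",[42],[(255.5,189.4),(301.8,172.5),(338.9,204.8),(328.3,250.8),(283,263.7),(249.2,235.4)]),
"g_round":("wpile",48,"round",[58],[(296.6,209.6)]),
"g_square":("wpile",36,"sq",[(64,64)],[(218,173.6),(324.2,125),(368.3,232.4),(270.2,272.9)]),
"g_long":("wpile",24,"sq",[(110,66)],[(206.9,123.2),(319.8,81.7),(378.6,260),(280.1,292.3)])}
if __name__=="__main__":
    out={}; ims={n:load(n)["color"].copy() for n in("wnear","wfar","wpile")}; tiles=[]
    big={n:cv2.resize(i,None,fx=3,fy=3,interpolation=cv2.INTER_CUBIC) for n,i in ims.items()}
    for n,(v,z,k,S,px) in J.items():
        c=load(v); w=px2w(c,px,z); ctr=w.mean(0); O=poly(k,S[0]); best=None
        if k=="round": x0=np.r_[ctr,0]
        else:
            for a in np.radians(np.arange(-90,90,10)):   # corners matched to nearest model corner
                f=lambda x:np.linalg.norm(T(x,O)[:,None]-w[None],axis=2).min(0)
                r=least_squares(f,np.r_[ctr,a]); best=r if best is None or r.cost<best.cost else best
            x0=best.x
        g=cv2.GaussianBlur(ims[v],(0,0),1.2).astype(np.float32)
        G=np.sqrt(sum(cv2.Sobel(g,cv2.CV_32F,*d)**2 for d in((1,0),(0,1))).sum(2)); G=np.minimum(G,np.percentile(G,97))
        pts=np.vstack([samp(poly(k,s)) for s in S])
        def cost(x):
            uv=w2px(c,np.c_[T(x*[1,1,.02],pts),np.full(len(pts),z)]).astype(np.float32)
            return -cv2.remap(G,uv[:,:1].copy(),uv[:,1:].copy(),cv2.INTER_LINEAR).mean()
        r=minimize(cost,x0/[1,1,.02],method="Nelder-Mead",options={"initial_simplex":x0/[1,1,.02]+np.array([[0,0,0],[3,0,0],[0,3,0],[0,0,2]])})
        x1=r.x*[1,1,.02]; out[n]=x1.tolist()
        print(n,"picked",x0.round(2),"resid",None if best is None else best.fun.round(1),"refined",x1.round(2))
        for s in S: cv2.polylines(big[v],[(w2px(c,np.c_[T(x1,poly(k,s)),np.full(len(poly(k,s)),z)])*3+1).round().astype(int)],True,(255,0,0),1)
    cv2.imwrite("pics/ov.png",np.vstack([np.hstack([big["wnear"][590:950,470:870],big["wnear"][590:950,1090:1450]]),]) )
    a=np.hstack([cv2.resize(b,(400,300)) for b in(big["wnear"][580:940,450:930],big["wnear"][570:930,1080:1560])])
    b=np.hstack([cv2.resize(b,(400,300)) for b in(big["wfar"][510:990,420:1060],big["wfar"][560:920,1000:1480])])
    cv2.imwrite("pics/ov.png",np.vstack([a,b])); cv2.imwrite("pics/ovp.png",big["wpile"][225:825,570:1200])
    json.dump(out,open("poses.json","w"))
E
python3 fit.py
```

```text
m_square picked [438.24 -94.91  -1.19] resid [1.6 0.3 2.5 0.8] refined [438.04 -94.29  -1.18]
m_hex picked [ 443.51 -247.59    1.53] resid [0.5 0.7 0.5 1.  0.6 1.4] refined [ 443.95 -247.32    1.52]
m_long picked [ 6.0199e+02 -8.6990e+01 -4.0000e-02] resid [2.3 0.7 2.2 0.6] refined [ 6.0193e+02 -8.7700e+01 -3.0000e-02]
m_round picked [ 607.81 -241.16    0.  ] resid None refined [ 6.0675e+02 -2.4105e+02  3.0000e-02]
g_hex picked [566.83 190.65  -1.25] resid [1.  0.3 0.5 0.7 1.  1.2] refined [566.77 191.54  -1.24]
g_round picked [569.12 189.43   0.  ] resid None refined [5.6779e+02 1.8934e+02 4.0000e-02]
g_square picked [569.33 190.81  -1.16] resid [1.3 1.1 1.9 1.7] refined [569.73 190.58  -1.16]
g_long picked [5.7131e+02 1.9012e+02 3.4000e-01] resid [1.4 2.  2.  1.9] refined [5.7261e+02 1.9170e+02 3.5000e-01]
```

View pics/ov.png

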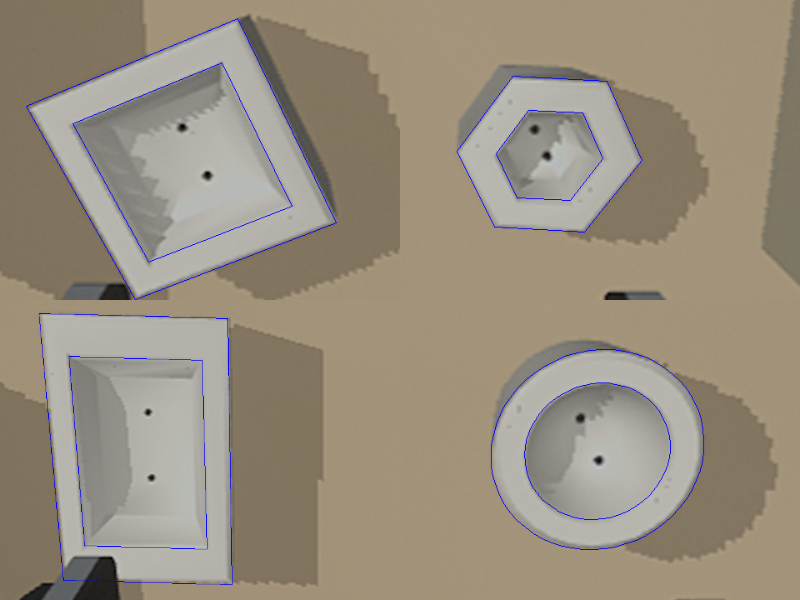

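View pics/ovp.png

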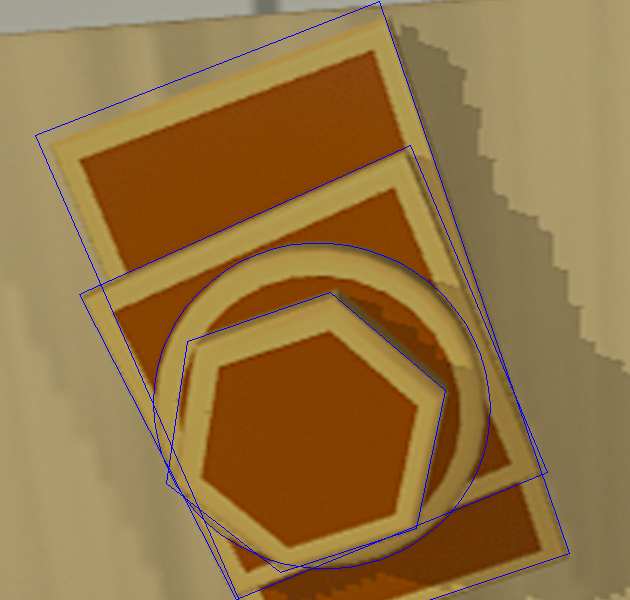

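Run:
```python
from fit import *
P=json.load(open("poses.json"))
for n,(v,z,k,S,px) in J.items():
    c=load(v); O=poly(k,S[0])
    if k=="round":continue
    f=lambda x:np.linalg.norm(T(x,O)[:,None]-px2w(c,px,x[3])[None],axis=2).min(0)
    # signed residuals: match nearest corner
    def g(x):
        M=T(x,O);W=px2w(c,px,x[3]);i=np.linalg.norm(M[:,None]-W[None],axis=2).argmin(0);return (M[i]-W).ravel()
    r=least_squares(g,np.r_[P[n],z]); print(n,r.x.round(2),"nominal z",z,"rms",np.sqrt(np.mean(r.fun**2)).round(2))
    # z nominal, free size
    def g2(x):
        M=T(x,O*x[3]);W=px2w(c,px,z);i=np.linalg.norm(M[:,None]-W[None],axis=2).argmin(0);return (M[i]-W).ravel()
    r=least_squares(g2,np.r_[P[n],1]); print("   scale",r.x.round(3),np.sqrt(np.mean(r.fun**2)).round(2))
c=load("wpile");print(c["position"],c["rotation"],get_state()["tcp_pos"],get_state()["orientation"])
# board corners (bottom-left & co) on z=12: expected 160 x 200
B=px2w(c,[(155,89),(436,69),(432,372),(208,385)],12);print(B.round(1),np.linalg.norm(np.diff(B,axis=0),axis=1).round(1))
```

```text
m_square [435.23 -92.81  -1.19  38.42] nominal z 46 rms 0.63
   scale [438.218 -94.776  -1.186   0.975] 0.62
m_hex [ 440.74 -249.52    1.53   38.54] nominal z 46 rms 0.33
   scale [ 443.551 -247.589    1.527    0.975] 0.32
m_long [ 6.0032e+02 -8.5740e+01 -4.0000e-02  4.1600e+01] nominal z 46 rms 0.92
   scale [ 6.01986e+02 -8.69940e+01 -4.00000e-02  9.85000e-01] 0.91
g_hex [565.27 191.05  -1.25  54.57] nominal z 60 rms 0.36
   scale [566.831 190.649  -1.251   0.972] 0.35
g_square [567.86 191.31  -1.16  29.35] nominal z 36 rms 0.46
   scale [569.479 190.865  -1.158   0.97 ] 0.45
g_long [5.6987e+02 1.9050e+02 3.4000e-01 1.7520e+01] nominal z 24 rms 0.26
   scale [5.71309e+02 1.90116e+02 3.40000e-01 9.72000e-01] 0.25
[621.70120148 176.54672712 250.74190132] [ 2.05391722 -2.05586495 -0.32211875] [543.79886838 177.41592112 109.55046027] [-3.14154862e+00  1.67486029e-03 -4.64101661e-04]
[[629.1 269.2]
 [639.2 113.7]
 [443.1  99.8]
 [432.4 256.6]] [155.8 196.6 157.2]
```

Moulds and blanks are measured to about 2 mm, and the free-scale fit gives consistent centres. Starting with the hex: I touch the layer below, lift slightly, grip, and place the blank by feel.

```bash
cat >> h.py <<'E'
L=57.; 
def back(w):   # how far the pads stand back of the shut position at opening w (mm)
    s0=np.sin(np.radians(-6)); return L*(np.cos(np.radians(-6))-np.sqrt(1-(s0+w/2/L)**2))
def pick(xy,a,wid,wopen,under,force=30):
    """touch the layer under the blank (height `under`), rise a little, grip; returns tip height below TCP zero"""
    gripper_to(wopen/85.)
    x,y=xy; zc=under-back(wopen)
    move_pose([x,y,max(zc+50,120)],down(a)); move_l([x,y,zc+9],150); wait(.2)
    hit=move_l([x,y,zc-5],15,force_limit=4); z=get_state()["tcp_pos"][2]; print("touch",hit,"z",round(z,1),"expected",round(zc,1))
    zg=z+back(wopen)-back(wid)+2.2
    if not hit: return None
    move_l([x,y,zg],30); gripper_to(max(0,wid-8)/85.,force); s=get_state()
    print("width mm",round(s["width"]*85,1),"finger",s["finger_force"],"zg",round(zg,1)); return zg
def place(xy,a,zg,under,wid):
    """zg: TCP height at pick where the underside stood at `under`"""
    x,y=xy; zt=46+zg-under
    move_pose([x,y,zt+70],down(a)); move_l([x,y,zt+8],150); wait(.2)
    hit=move_l([x,y,zt-4],15,force_limit=3); s=get_state(); print("set down",hit,"z",round(s["tcp_pos"][2],1),"expected",round(zt,1),"width",round(s["width"]*85,1))
    gripper_to(min(1,(wid+9)/85.)); move_l([x,y,zt+60],120); print("clock",get_state()["clock"])
E
python3 - <<'E'
from h import *
zg=pick((566.8,190.6),.32,42,50,48)
if zg:
    move_l([566.8,190.6,zg+70],120); s=get_state(); print("held",s["width"]*85,s["finger_force"])
    np.save("zg.npy",zg)
c=camera("side"); cv2.imwrite("pics/s1.png",cv2.resize(c["color"][150:390,140:460],None,fx=2,fy=2)); print(get_state()["clock"])
E
```

```text
touch True z 45.0 expected 45.0
width mm 40.8 finger 31.257502875232603 zg 48.4
held 40.932262151425405 31.138562571723014
10.0583
```

The touch came exactly where expected, and the width and grip force show the hex is held. Placing it.

Run:
```python
from h import *
zg=float(np.load("zg.npy"))
place((444,-247.3),-.05,zg,48,42)
x,y=568.2,189.4
zg=pick((x,y),-.373,58,66,36)
if zg: move_l([x,y,zg+70],120); np.save("zg.npy",zg); print("held",get_state()["width"]*85,get_state()["finger_force"],get_state()["clock"])
```

```text
set down True z 46.3 expected 46.4 width 40.9
clock 13.9917
touch True z 29.4 expected 29.5
width mm 56.0 finger 32.183327078819275 zg 33.6
held 56.26920117630883 32.052844762802124 18.7833
```

Run:
```python
from h import *
zg=float(np.load("zg.npy"))
place((606.8,-241),-.373,zg,36,58)
c=look(500,-245,58,290,"chk1")
x,y=569.5,190.9
zg=pick((x,y),.413,64,74,24)
if zg: move_l([x,y,zg+70],120); np.save("zg.npy",zg); print("held",get_state()["width"]*85,get_state()["finger_force"],get_state()["clock"])
cv2.imwrite("pics/chk1c.png",cv2.resize(c["color"][0:330,170:490],None,fx=1.8,fy=1.8))
```

```text
set down True z 43.7 expected 43.6 width 56.1
clock 22.6333
touch True z 15.0 expected 15.1
width mm 62.5 finger 34.040109515190125 zg 20.1
held 63.187544346628485 33.84058892726898 28.8583
```

View pics/chk1c.png

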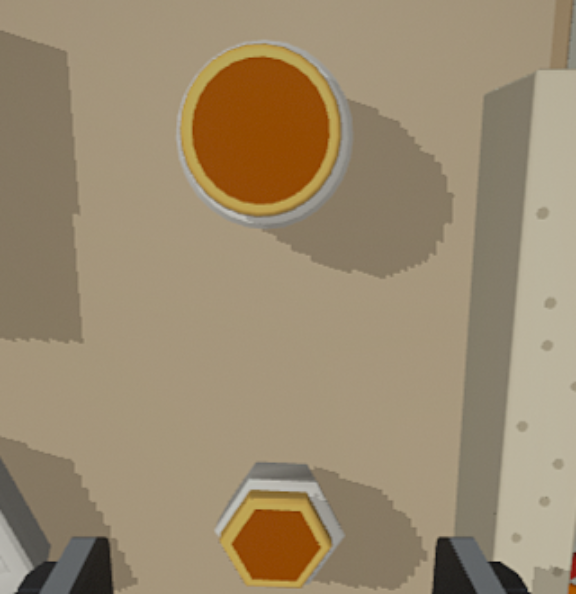

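The round at (262,130) and hex at (275,538) in this crop sit flat on their moulds, within about 2 mm once parallax is allowed for. The square is now held, so I'm continuing.

Run:
```python
from h import *
zg=float(np.load("zg.npy"))
place((438,-94.3),.39,zg,24,64)
x,y=571.3,190.1
zg=pick((x,y),-1.23,66,77,12,40)
if zg: move_l([x,y,zg+70],120); np.save("zg.npy",zg); print("held",get_state()["width"]*85,get_state()["finger_force"],get_state()["clock"])
```

```text
set down True z 42.0 expected 42.1 width 62.9
clock 32.325
touch True z 2.0 expected 2.1
width mm 64.4 finger 45.93824565410614 zg 7.6
held 64.68056491777261 45.46130955219269 37.4917
```

Run:
```python
from h import *
zg=float(np.load("zg.npy"))
place((601.9,-87.7),-1.60,zg,12,66)
c=look(520,-90,58,330,"chk2"); d=camera("top"); print(get_state()["clock"])
A=cv2.resize(c["color"][0:330,170:490],(400,412)); B=cv2.resize(d["color"][105:325,285:515],(400,412))
cv2.imwrite("pics/fin.png",np.hstack([A,B]))
```

```text
set down True z 41.7 expected 41.6 width 64.5
clock 40.8417
41.8667
```

View pics/fin.png

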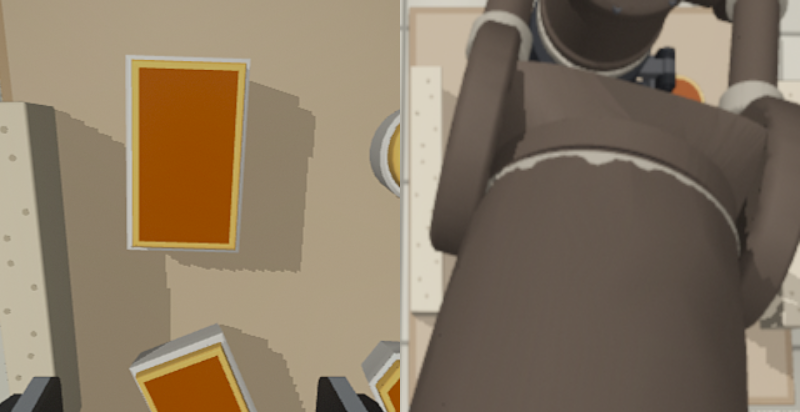

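The long blank is centred and aligned, with an even rim all round. The square is only partly in view, so I'll take one last look centred on it.

Run:
```python
from h import *
c=look(438,-94,52,250,"chk3"); print(get_state()["clock"])
cv2.imwrite("pics/sq.png",cv2.resize(c["color"][140:340,210:430],None,fx=3,fy=3,interpolation=cv2.INTER_CUBIC))
```

```text
42.8167
```

View pics/sq.png

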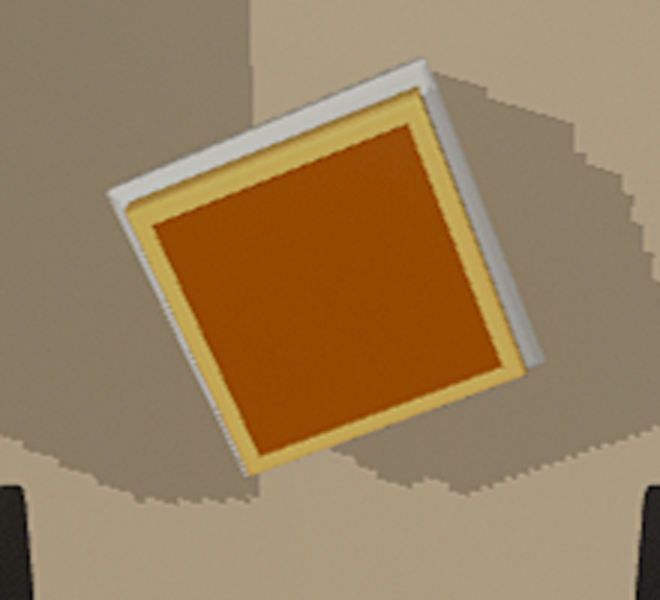

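Run:
```python
from fit import *
c=load("chk3")
def f(px,S,z):
    O=poly("sq",(S,S)); W=px2w(c,np.array(px)/3+[210,140],z)
    def g(x):
        M=T(x,O*x[3]);i=np.linalg.norm(M[:,None]-W[None],axis=2).argmin(0);return (M[i]-W).ravel()
    r=least_squares(g,np.r_[438,-94,-1.18,1]); return r.x.round(2),np.abs(r.fun).max().round(1)
print(f([(126,208),(418,88),(526,374),(250,473)],64,58)); print(f([(110,193),(427,62),(537,364)],72,46),f([(110,193),(427,62)],72,46))
```

```text
(array([438.6 , -94.22,  -1.19,   0.98]), np.float64(0.6))
(array([437.3 , -94.02,  -1.19,   0.97]), np.float64(0.4)) (array([437.08, -94.62,  -1.18,   0.98]), np.float64(0.0))
```

The square is within about 1.5 mm and 0.01 rad of its mould, and the arm is clear. Handing in.

Run:
```python
from plant import *
print(job_done(), get_state()["clock"])
```

```text
the job is handed in; nothing more can be done
the job is handed in; nothing more can be done
```

All four blanks were set down by feel on their own moulds, about 2 mm or better off centre for the three I measured and by eye for the oblong, and the job was handed in shortly after 43 s on the clock; no verdict was returned.

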